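# Close up the polisher drive housing and hold its cover ready for the screws

## Robot

A 6-joint arm with a two-finger parallel gripper is mounted at the origin on the work surface. World frame = base frame: x ahead of the robot, y to its left, z up, the work surface at z = 0. Lengths are in m, angles in degrees, forces in N, time in s.
With the tool pointing down it reaches from about 0.375 to 0.9 m from the base axis. Payload 3.1 kg.
Tool frame: the origin (TCP) lies between the finger pads; the fingertips stand 22 mm ahead of it and the grasp point (between the pads) lies 3 mm ahead of it (bot.tip_extent is the distance from the TCP to the fingertips, in m); y points along the fingers, z is the direction in which the jaws open and shut, and the axes are right-handed (so a half turn about y gives the same grasp; the last joint's range is limited). The gripper opens to 87 mm and grips with 3 to 60 N. Pads are 19 mm wide; open, the fingers measure 117 mm over their backs; the gripper's body (75 mm by 190 mm) begins 51 mm behind the grasp point.
Start: joints at [-87.233, 30.224, 82.088, -0, 67.689, -10.227], TCP at [0.141, -0.609, 0.245] pointing down, gripper open.
Joint ranges: [-176.69, 176.69], [-43.24, 126.21], [12.49, 139.97], [-82, 262], [0, 151.66], [-163.58, 163.58]. Speed limits (degrees/s): [159.86, 159.86, 180, 180, 180, 180].

## Interface

Orientations are given as a 3x3 rotation matrix whose columns are the frame's x, y, z axes.
In Python, from rig import bot, eyes, models gives the robot as it stands. The module is installed in compiled form; this text tells all that it offers.
- The arm moves only by the tool arm_command, never from a script. Its arguments are lists of equal length, an entry for each row: "translation": the shift along the tool's x, y, z each as a share of 0.08 m, from -1 to 1, a list of three; "rotation": the turn, a rotation vector about the tool's x, y, z each as a share of 60 degrees, from -1 to 1, a list of three; "grip": the closure, from -1 (fully open) to 1 (shut), so that 0 is half open. In form: {"translation": [[x, y, z], ...], "rotation": [[rx, ry, rz], ...], "grip": [grip, ...]}. A call has 1 to 5 rows; each row is the pose to reach, as a shift and turn from the pose commanded when the call began, along the tool's axes at that moment; what a row does not reach only later rows make up. A row lasts 1/10 s, in which the tool goes at most 50 mm and 8.59 degrees, less where a joint would pass 70% of its speed; a pose out of reach is approached as far as the arm can. A call with a number of a shift or a turn outside -1 to 1 is refused whole. A call with a gripper value outside its range is refused whole. The fingers move at their own pace and stop on an object; the grip force is fixed at half the most. Time passes only in rows, so rows that repeat a pose let the fingers close. It gives the time, the measured TCP pose, the force and the opening at its end, in the units of the state.
- bot.read_state(): the state, without advancing time (a new reading comes with each control period).
- eyes.capture(name): name is "side" or "top"; returns a dict with "image" (400x640x3 uint8, blue, green, red), "mtx" (3x3 intrinsics, pixels), "dist_coeffs" ([k1, k2, p1, p2, k3] as OpenCV has them; the pictures are not rectified), "rvec" (rotation vector, rad) and "tvec" (3), from world to camera coordinates, as OpenCV has them. Camera axes: x right, y down, z forward; pixel columns grow to the right and rows downward; lengths in m; the calibration is good to about 2 mm. A picture is of the moment at which its call begins. There is no depth.
- bot.hand_in(): hands the job in, once; it reports no verdict.
Trained networks look in the newest picture that a camera, given by its name, has taken for a name from the list of things; names that differ only in an ending like _2 or _b are one class to them, and where a whole thing is asked for, a point or a joint stands for the part that bears it (a point fixed in the world has none). Each returns a list of dicts, best first, with "conf" (0 to 1); they miss things now and then, are a little off and sometimes report something else, mostly with a low value. They report only what shows in the picture. A call takes as long as a camera call. They do not tell look-alikes from the thing itself.
- models.recognise(camera, thing): "extent" ([left, top, right, bottom] as shares, 0 to 1, of the picture: columns of its width, rows of its height, round what is visible of it).
- models.spot_point(camera, thing): "point" ([column, row] as shares, 0 to 1, of the picture: columns of its width, rows of its height: a listed point, or the origin of a listed thing).
The state is a dict: "time_s": time; "joint_positions": joint angles; "qvel": joint speeds; "tau": joint torques, N m; "position": TCP position; "tcp_rot": TCP orientation; "force": force on the tool from outside, world axes, zero at the start; "moment": the same for the moment, N m; "opening": opening from 0.0 (shut) to 1.0 (fully open).
Only numpy, scipy, OpenCV 4.12 (cv2) and the standard library are available. Lean on these libraries where they do the work, as an engineer would, in place of code of your own. Each camera call takes 0.05 s, during which the arm holds its last target. There are 200 camera calls.

## Task

Close up the drive housing of the gem polisher after service: first push its side door fully shut so that it snaps onto its catch, then pick up the rectangular cover plate by its grip bar and hold it level over the opening on top of the housing, about a centimetre clear of it and not touching, with all four plate holes lined up over the four threaded holes so that someone can start the screws. Finish while still holding it there, steady, without setting it down, and leave the lap disc, the lidded box and the bottle where they are.

Things in the scene. Friction and masses are not known exactly. Their poses are not given: they have to be found in the camera images.
- housing: Grey box fixed to the bench, 170 (x) x 130 (y) x 130 (z) mm, on the robot's right. Origin at the centre of its underside, z up. Its top is a flat flange with an 80 x 50 mm rectangular opening (long side along x) in the middle. The door covers its +y side (towards the robot's left).
- opening_center (a point): Centre of the opening, in the plane of the flange's top face (130 mm above the bench); axes as the housing's.
- thread0 (a point): Threaded hole 0 in the flange's top face: 6 mm dark hole in a 12 mm brass ring. In the opening_center frame the holes are numbered 0 to 3 at (x, y) = (50, 35), (-50, 35), (-50, -35), (50, -35) mm.
- thread1 (a point): Threaded hole 1 in the flange's top face: 6 mm dark hole in a 12 mm brass ring. In the opening_center frame the holes are numbered 0 to 3 at (x, y) = (50, 35), (-50, 35), (-50, -35), (50, -35) mm.
- thread2 (a point): Threaded hole 2 in the flange's top face: 6 mm dark hole in a 12 mm brass ring. In the opening_center frame the holes are numbered 0 to 3 at (x, y) = (50, 35), (-50, 35), (-50, -35), (50, -35) mm.
- thread3 (a point): Threaded hole 3 in the flange's top face: 6 mm dark hole in a 12 mm brass ring. In the opening_center frame the holes are numbered 0 to 3 at (x, y) = (50, 35), (-50, 35), (-50, -35), (50, -35) mm.
- door (a joint): Opening angle of the white side door, rad: 0 is fully shut, starts at 0.45 to 0.9, stop at 1.3. The door stays where it is left (hinge friction 0.03 N m). A spring ball catch near its free edge resists from about 0.09 rad to 0.04, needing a push of about 10 N near the free edge, then lets the door snap in and holds it shut at 0.
- door_hinge (a point): Point on the hinge line (vertical, fixed) level with the door's top edge, 118 mm above the bench; in the housing frame at x = 78, y = 65 mm, the end far from the robot. Its axes turn with the door: the panel runs 156 mm along its -x, is 6 mm thick (y = 0 to +6 mm) and 112 mm high; +y points outwards. At angle a the panel points along the housing's -x turned by -a about z (clockwise from above).
- door_edge (a point): Top outer corner of the door at its free edge (the end nearer the robot when shut), 156 mm from the hinge line; moves with the door. Below it a black pull button, 14 mm across, sticks out 14 mm from the outer face, 130 mm from the hinge and 77 mm below the top edge. Shut, the panel's inner face lies on the housing's +y side.
- cover: Cover plate lying flat on the bench: grey-painted metal like the housing, 120 (x) x 90 (y) x 5 mm, about 0.22 kg, with a black grip bar standing on its middle, 60 mm along x, 14 mm wide in y, from 5 to 40 mm above the underside. Origin at the centre of the underside, z up; its centre of mass is on the bar's middle. It looks the same turned by half a turn, and may be fitted either way round.
- cover_hole0 (a point): Centre of through hole 0 of the cover (10 mm diameter), in the plane of its underside. In the cover's frame the holes are numbered 0 to 3 at (x, y) = (50, 35), (-50, 35), (-50, -35), (50, -35) mm.
- cover_hole1 (a point): Centre of through hole 1 of the cover (10 mm diameter), in the plane of its underside. In the cover's frame the holes are numbered 0 to 3 at (x, y) = (50, 35), (-50, 35), (-50, -35), (50, -35) mm.
- cover_hole2 (a point): Centre of through hole 2 of the cover (10 mm diameter), in the plane of its underside. In the cover's frame the holes are numbered 0 to 3 at (x, y) = (50, 35), (-50, 35), (-50, -35), (50, -35) mm.
- cover_hole3 (a point): Centre of through hole 3 of the cover (10 mm diameter), in the plane of its underside. In the cover's frame the holes are numbered 0 to 3 at (x, y) = (50, 35), (-50, 35), (-50, -35), (50, -35) mm.
- lap: Bystander: round copper-faced lap disc lying flat, 124 mm diameter, 8 mm thick, with a 32 mm hub reaching 20 mm. Origin under its centre.
- stonebox: Bystander: lidded clear plastic box, 116 x 86 x 45 mm. Origin under its centre.
- bottle: Bystander: small clear bottle with a green cap, 60 mm diameter, 130 mm tall, upright. Origin under its centre.
Things that resemble listed ones, but are neither listed nor needed, are in the scene too. Leave any blue look-alike of the cover alone.

How it is judged (in metres and radians):
On the way, in this order (a step that is already met when the one before it is completed fails the run):
1. the door is shut on its catch (value of joint door below 0.03 rad), for 0.3 s.
2. the cover is lifted off the bench in the fingers (height (world z) of cover above 0.03 m and contact force between cover and the fingers above 1 N), for 0.2 s.
At the end, for the whole second after the job is handed in: The door is shut (under 0.03 rad). The cover is held in the fingers (over 1 N), level within 0.08 rad and still (under 20 mm/s), its underside 4 to 25 mm above the flange and not touching the housing, and each of its four holes is within 5 mm horizontally of its threaded hole (either way round) (value of joint door below 0.03 rad and ((horizontal distance between cover_hole0 and thread0 below 0.005 m and horizontal distance between cover_hole1 and thread1 below 0.005 m and horizontal distance between cover_hole2 and thread2 below 0.005 m and horizontal distance between cover_hole3 and thread3 below 0.005 m) or (horizontal distance between cover_hole0 and thread2 below 0.005 m and horizontal distance between cover_hole1 and thread3 below 0.005 m and horizontal distance between cover_hole2 and thread0 below 0.005 m and horizontal distance between cover_hole3 and thread1 below 0.005 m)) and z of cover in the frame of opening_center between 0.004 and 0.025 m and angle between cover's own z axis and vertical below 0.08 rad and linear speed of cover below 0.02 m/s and contact force between cover and housing below 0.05 N and contact force between cover and the fingers above 1 N); the arm keeps its last pose, push and grip.
It fails at once if the lap disc is moved more than 30 mm (distance of lap from where it was at the start of the episode above 0.03 m or angle between lap's own z axis and vertical above 0.4 rad).
It fails at once if the lidded box is moved more than 30 mm (distance of stonebox from where it was at the start of the episode above 0.03 m or angle between stonebox's own z axis and vertical above 0.4 rad).
It fails at once if the bottle is moved more than 30 mm or tipped (distance of bottle from where it was at the start of the episode above 0.03 m or angle between bottle's own z axis and vertical above 0.4 rad).
It also fails if it takes over 58 s, if anything falls off the work surface, if the arm or the gripper's body presses on something with over 40 N, if the wrist force passes 120 N, or if a joint passes its speed limit or range.

## Working session

There is one attempt and no reset: what is moved stays moved. The work goes in short steps, Python scripts to look and compute and a tool call to move; the robot and the scene stay as the last step left them, time stands still between calls to the robot, and variables do not carry over. Pictures are saved under pics/ and viewed, about 8 in all and at most 12, crops included, and the job is handed in when it is done.

Besides the shell and the picture viewer there is one more tool, called by a JSON object that holds its "method" and its "body". arm_command: Moves the arm, as the interface text tells. Shift numbers are shares of 0.08 m and turn numbers shares of 60 degrees, none past 1 either way. Its arguments: {"type":"object","properties":{"translation":{"type":"array"},"rotation":{"type":"array"},"grip":{"type":"array"}},"required":["translation","rotation","grip"]}

```bash
mkdir -p pics; cat > h.py <<'E'
import numpy as np, cv2
from rig import bot, eyes, models
def ray(c,px):
    R=cv2.Rodrigues(np.array(c['rvec'],float))[0]; t=np.array(c['tvec'],float).ravel()
    n=cv2.undistortPoints(np.array([[px]],float),np.array(c['mtx'],float),np.array(c['dist_coeffs'],float)).ravel()
    return -R.T@t, R.T@np.array([n[0],n[1],1])
def at(c,px,z):
    o,d=ray(c,px); return o+d*(z-o[2])/d[2]
def proj(c,P):
    return cv2.projectPoints(np.array(P,float).reshape(-1,1,3),np.array(c['rvec'],float),np.array(c['tvec'],float),np.array(c['mtx'],float),np.array(c['dist_coeffs'],float))[0].reshape(-1,2)
E
python3 - <<'E'
from h import *
print({k:np.round(v,3).tolist() if not np.isscalar(v) else v for k,v in bot.read_state().items()})
Z=dict(opening_center=.13,thread0=.13,thread1=.13,thread2=.13,thread3=.13,door_hinge=.118,door_edge=.118,cover=0,cover_hole0=0,cover_hole1=0,cover_hole2=0,cover_hole3=0,lap=0,stonebox=0,bottle=0)
for n in('top','side'):
    c=eyes.capture(n); cv2.imwrite(f'pics/{n}0.png',c['image']); print(n,'cam',ray(c,[320,200])[0].round(3))
    for k in Z:
        print(k,[(round(r['conf'],2),(np.array(r['point'])*[640,400]).round(1).tolist(),at(c,np.array(r['point'])*[640,400],Z[k]).round(3).tolist()) for r in models.spot_point(n,k)[:5] if r['conf']>.15])
E
```

```text
{'time_s': 0.0, 'joint_positions': [-87.233, 30.279, 82.156, 0.001, 67.689, -10.229], 'qvel': [0.006, -0.126, 0.083, -0.005, -0.028, -0.064], 'tau': [0.001, -44.004, -17.659, 0.063, 0.058, -0.0], 'position': [0.141, -0.608, 0.244], 'tcp_rot': [[-0.974, -0.0, 0.225], [-0.225, 0.002, -0.974], [-0.0, -1.0, -0.002]], 'force': [-0.49, 0.304, -0.544], 'moment': [0.054, 0.021, -0.015], 'opening': 0.9965523595907301}
top cam [0.454 0.065 1.164]
opening_center [(0.75, [438.5, 197.7], [0.52, -0.274, 0.13])]
thread0 [(0.9, [426.0, 211.5], [0.481, -0.237, 0.13]), (0.87, [449.1, 216.4], [0.467, -0.304, 0.13]), (0.8, [428.9, 181.3], [0.567, -0.248, 0.13]), (0.71, [454.2, 180.8], [0.569, -0.321, 0.13])]
thread1 [(0.9, [426.0, 211.5], [0.481, -0.237, 0.13]), (0.87, [449.1, 216.4], [0.467, -0.304, 0.13]), (0.8, [428.9, 181.3], [0.567, -0.248, 0.13]), (0.71, [454.2, 180.8], [0.569, -0.321, 0.13])]
thread2 [(0.9, [426.0, 211.5], [0.481, -0.237, 0.13]), (0.87, [449.1, 216.4], [0.467, -0.304, 0.13]), (0.8, [428.9, 181.3], [0.567, -0.248, 0.13]), (0.71, [454.2, 180.8], [0.569, -0.321, 0.13])]
thread3 [(0.
[... 3322 characters left out ...]
[0.283, 0.266, 0.0]), (0.77, [401.7, 388.9], [0.261, 0.381, 0.0])]
cover_hole2 [(0.92, [334.2, 336.8], [0.413, 0.316, 0.0]), (0.92, [280.0, 341.6], [0.514, 0.359, 0.0]), (0.89, [436.0, 373.8], [0.204, 0.332, 0.0]), (0.78, [402.6, 332.9], [0.283, 0.266, 0.0]), (0.77, [401.7, 388.9], [0.261, 0.381, 0.0])]
cover_hole3 [(0.92, [334.2, 336.8], [0.413, 0.316, 0.0]), (0.92, [280.0, 341.6], [0.514, 0.359, 0.0]), (0.89, [436.0, 373.8], [0.204, 0.332, 0.0]), (0.78, [402.6, 332.9], [0.283, 0.266, 0.0]), (0.77, [401.7, 388.9], [0.261, 0.381, 0.0])]
lap [(0.58, [301.5, 250.1], [0.55, 0.126, 0.0])]
stonebox [(0.65, [183.7, 315.0], [0.729, 0.364, -0.0])]
bottle [(0.67, [228.6, 198.9], [0.783, 0.026, 0.0])]
```

View pics/top0.png

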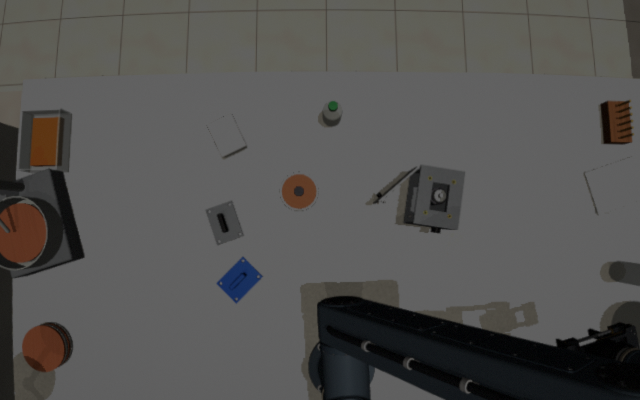

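View pics/side0.png

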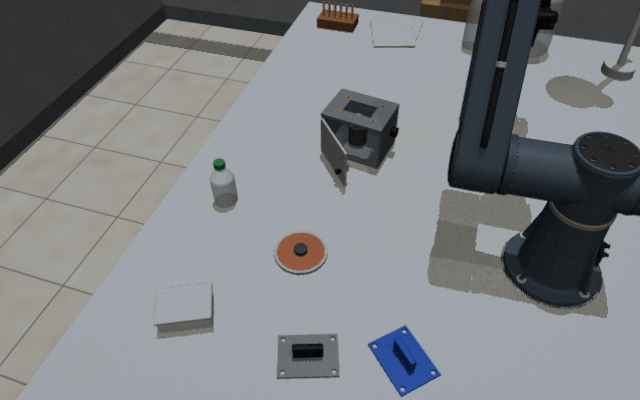

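```bash
cat >> h.py <<'E'
from scipy.optimize import least_squares, linear_sum_assignment
SQ=np.array([[50,35],[-50,35],[-50,-35],[50,-35]])/1000
def pts(p,L,z):
    c,s=np.cos(p[2]),np.sin(p[2]); return np.c_[L@np.array([[c,s],[-s,c]])+p[:2],np.full(len(L),z)]
def fit(cams,obs,L,z,p0):
    """cams: list; obs: list of Nx2 candidate pixels; match nearest, robust fit of x,y,yaw"""
    p=np.array(p0,float)
    for _ in range(4):
        m=[]
        for c,o in zip(cams,obs):
            if len(o)==0: m.append(([],[])); continue
            D=np.linalg.norm(proj(c,pts(p,L,z))[:,None]-np.array(o)[None],axis=2)
            i,j=linear_sum_assignment(D); k=D[i,j]<12; m.append((i[k],j[k]))
        f=lambda q:np.concatenate([(proj(c,pts(q,L,z))[i]-np.array(o)[j]).ravel() for c,o,(i,j) in zip(cams,obs,m) if len(i)])
        r=least_squares(f,p,loss='soft_l1',x_scale=[.01,.01,.1]); p=r.x
    return p,f(p).reshape(-1,2)
def spots(n,k,mn=.3): return [np.array(r['point'])*[640,400] for r in models.spot_point(n,k) if r['conf']>mn]
E
python3 - <<'E'
from h import *
C=[eyes.capture(n) for n in('top','side')]; N=('top','side')
T=[spots(n,'thread0') for n in N]; H=[spots(n,'cover_hole0') for n in N]
for cams,o in((C,T),(C[:1],T[:1]),(C[1:],T[1:])):
    p,r=fit(cams,o,SQ,.13,[.52,-.274,-.1]); print('housing',p.round(4),np.rad2deg(p[2]).round(1)); print(r.round(1).tolist())
ph=fit(C,T,SQ,.13,[.52,-.274,-.1])[0]
for cams,o in((C,H),(C[:1],H[:1]),(C[1:],H[1:])):
    p,r=fit(cams,o,SQ,.005,[.455,.364,.3]); print('cover',p.round(4),np.rad2deg(p[2]).round(1)); print(r.round(1).tolist())
pc=fit(C,H,SQ,.005,[.455,.364,.3])[0]
tiles=[]
for c,bx in((C[0],(385,150,475,240)),(C[1],(315,80,405,170)),(C[0],(190,195,280,305)),(C[1],(265,320,355,385))):
    x0,y0,x1,y1=bx; s=4; im=cv2.resize(c['image'][y0:y1,x0:x1],None,fx=s,fy=s,interpolation=cv2.INTER_CUBIC); im=cv2.convertScaleAbs(im,alpha=1.7)
    for P in np.r_[pts(ph,SQ,.13),pts(pc,SQ,.005)]:
        u=(proj(c,P)[0]-[x0,y0]+.5)*s; cv2.circle(im,tuple(int(a) for a in u),2,(255,0,255),-1)
    tiles.append(cv2.resize(im,(400,300)) if 0 else im[:300,:400])
im=np.zeros((600,800,3),np.uint8)
for i,t in enumerate(tiles):
    y,x=(i//2)*300,(i%2)*400; im[y:y+t.shape[0],x:x+t.shape[1]]=t
cv2.imwrite('pics/crop1.png',im)
E
```

```text
housing [ 0.5202 -0.2748 -0.1519] -8.7
[[-0.6, -0.7], [-1.1, 3.2], [0.3, -0.9], [1.9, 0.7], [0.0, 1.6], [-1.1, 0.2], [2.7, -0.9], [-0.5, -1.1]]
housing [ 0.5208 -0.2749 -0.1491] -8.5
[[-0.6, -0.8], [-1.1, 3.0], [0.4, -1.1], [1.9, 0.5]]
housing [ 0.5198 -0.2744 -0.1559] -8.9
[[0.1, 1.7], [-1.0, 0.4], [2.8, -0.7], [-0.3, -1.0]]
cover [0.4536 0.3712 0.3034] 17.4
[[-4.9, 1.0], [-1.5, -1.2], [-3.6, 0.4], [0.6, 0.4], [2.1, 1.2], [-6.3, -0.5], [-0.2, -3.6], [0.3, -2.9]]
cover [0.4544 0.3633 0.3056] 17.5
[[-2.5, 0.8], [1.0, -1.4], [-1.1, 0.1], [3.0, 0.1]]
cover [0.4528 0.3741 0.2979] 17.1
[[1.8, 2.6], [-6.4, 1.1], [-0.2, -2.1], [0.3, -1.7]]
```

View pics/crop1.png

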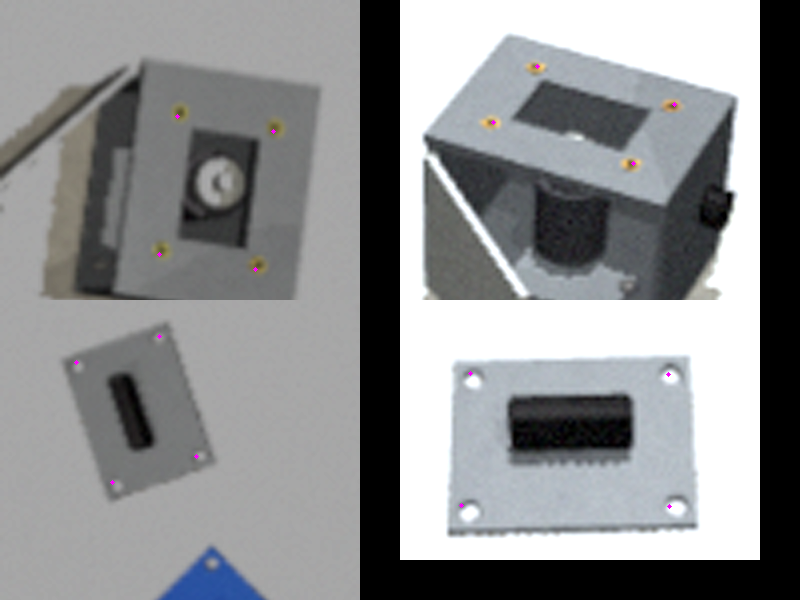

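Candidates: the grey plate at top (224,222) / side (308,355), and the blue look-alike at top (240,280) / side (405,358). The target is the grey one. The overlay of fitted holes and threads agrees with the crop.

```bash
cat >> h.py <<'E'
from scipy.spatial.transform import Rotation as Ro
def Rdown(a): # tool y down, tool z at world heading a (deg)
    a=np.deg2rad(a); z=np.array([np.cos(a),np.sin(a),0]); y=np.array([0,0,-1.]); return np.c_[np.cross(y,z),y,z]
def plan(ways,start=None):
    """ways: [(pos,heading)], one call per way; prints translation & rotation shares"""
    if start is None:
        s=bot.read_state(); start=(np.array(s['position']),np.array(s['tcp_rot']))
    p,R=start
    for q,a in ways:
        q=np.array(q,float); Q=Rdown(a)
        t=R.T@(q-p)/.08; r=Ro.from_matrix(R.T@Q).as_rotvec(degrees=True)/60
        print('T',t.round(3).tolist(),'R',r.round(3).tolist(),'' if abs(t).max()<=1 else 'TOO FAR'); p,R=q,Q
def hw(ph,x,y): return pts(ph,np.array([[x,y]]),0)[0,:2]
PH=np.array([.5202,-.2748,-.1519])
E
python3 - <<'E'
from h import *
for x,y in((-.062,.2),(-.062,.086)): print(hw(PH,x,y).round(4))
A=np.array([.141,-.609,.27]);W=[(np.r_[A[:2]+(np.array([.33,-.42])-A[:2])*k/4,.27],-77) for k in range(1,5)]
B=np.array([.33,-.42]);D=np.array([.44,.02])
W+=[(np.r_[B+(D-B)*k/6,.27],-77) for k in range(1,7)]
plan(W)
E
```

```text
[ 0.4892 -0.0677]
[ 0.4719 -0.1804]
T [-0.714, -0.318, -0.441] R [-0.0, -0.0, -0.0] 
T [-0.708, 0.0, -0.443] R [0.0, 0.0, 0.0] 
T [-0.708, 0.0, -0.443] R [0.0, 0.0, 0.0] 
T [-0.708, 0.0, -0.443] R [0.0, 0.0, 0.0] 
T [-0.429, 0.0, -0.842] R [0.0, 0.0, 0.0] 
T [-0.429, 0.0, -0.842] R [0.0, 0.0, 0.0] 
T [-0.429, 0.0, -0.842] R [0.0, 0.0, 0.0] 
T [-0.429, 0.0, -0.842] R [0.0, 0.0, 0.0] 
T [-0.429, 0.0, -0.842] R [0.0, 0.0, 0.0] 
T [-0.429, 0.0, -0.842] R [0.0, 0.0, 0.0]
```

{"method": "arm_command", "body": {"translation": [[-0.71,-0.32,-0.44],[-0.71,-0.32,-0.44],[-0.71,-0.32,-0.44]], "rotation": [[0,0,0],[0,0,0],[0,0,0]], "grip": [1,1,1]}}

```text
time_s: 2.2
position: [0.1901, -0.5604, 0.2717]
tcp_rot: [[-0.974, 0.001, 0.228], [-0.228, -0.002, -0.974], [-0.0, -1.0, 0.002]]
force: [0.1, -0.0, -0.8]
opening: 0.81
```

{"method": "arm_command", "body": {"translation": [[-0.71,0,-0.44],[-0.71,0,-0.44],[-0.71,0,-0.44]], "rotation": [[0,0,0],[0,0,0],[0,0,0]], "grip": [1,1,1]}}

```text
time_s: 2.5
position: [0.2365, -0.5134, 0.27]
tcp_rot: [[-0.974, -0.0, 0.228], [-0.228, 0.001, -0.974], [0.0, -1.0, -0.001]]
force: [-0.1, 0.2, -0.3]
opening: 0.541
```

{"method": "arm_command", "body": {"translation": [[-0.71,0,-0.44],[-0.71,0,-0.44],[-0.71,0,-0.44]], "rotation": [[0,0,0],[0,0,0],[0,0,0]], "grip": [1,1,1]}}

```text
time_s: 2.8
position: [0.2835, -0.4672, 0.2701]
tcp_rot: [[-0.974, -0.001, 0.227], [-0.227, -0.0, -0.974], [0.001, -1.0, 0.0]]
force: [-0.3, -1.1, 0.3]
opening: 0.264
```

{"method": "arm_command", "body": {"translation": [[-0.71,0,-0.44],[-0.71,0,-0.44],[-0.71,0,-0.44]], "rotation": [[0,0,0],[0,0,0],[0,0,0]], "grip": [1,1,1]}}

```text
time_s: 3.1
position: [0.3307, -0.4209, 0.2702]
tcp_rot: [[-0.974, -0.0, 0.227], [-0.227, -0.001, -0.974], [0.001, -1.0, 0.001]]
force: [0.1, -1.0, -0.6]
opening: 0.029
```

{"method": "arm_command", "body": {"translation": [[-0.43,0,-0.84],[-0.43,0,-0.84],[-0.43,0,-0.84]], "rotation": [[0,0,0],[0,0,0],[0,0,0]], "grip": [1,1,1]}}

```text
time_s: 3.4
position: [0.3479, -0.3462, 0.27]
tcp_rot: [[-0.974, -0.001, 0.226], [-0.226, 0.001, -0.974], [0.001, -1.0, -0.001]]
force: [0.2, -0.8, 0.2]
opening: 0.007
```

{"method": "arm_command", "body": {"translation": [[-0.43,0,-0.84],[-0.43,0,-0.84],[-0.43,0,-0.84]], "rotation": [[0,0,0],[0,0,0],[0,0,0]], "grip": [1,1,1]}}

```text
time_s: 3.7
position: [0.3668, -0.2739, 0.2702]
tcp_rot: [[-0.974, -0.001, 0.227], [-0.227, -0.0, -0.974], [0.001, -1.0, 0.0]]
force: [-0.2, -0.4, -0.5]
opening: 0.003
```

{"method": "arm_command", "body": {"translation": [[-0.43,0,-0.84],[-0.43,0,-0.84],[-0.43,0,-0.84]], "rotation": [[0,0,0],[0,0,0],[0,0,0]], "grip": [1,1,1]}}

```text
time_s: 4.0
position: [0.3858, -0.2013, 0.2703]
tcp_rot: [[-0.974, 0.0, 0.227], [-0.227, -0.001, -0.974], [0.0, -1.0, 0.001]]
force: [-0.6, -0.9, 0.5]
opening: 0.01
```

{"method": "arm_command", "body": {"translation": [[-0.43,0,-0.84],[-0.43,0,-0.84],[-0.43,0,-0.84]], "rotation": [[0,0,0],[0,0,0],[0,0,0]], "grip": [1,1,1]}}

```text
time_s: 4.3
position: [0.4048, -0.1285, 0.2703]
tcp_rot: [[-0.974, 0.001, 0.227], [-0.227, -0.001, -0.974], [-0.001, -1.0, 0.002]]
force: [-0.6, -0.2, -0.2]
opening: 0.007
```

{"method": "arm_command", "body": {"translation": [[-0.43,0,-0.84],[-0.43,0,-0.84],[-0.43,0,-0.84]], "rotation": [[0,0,0],[0,0,0],[0,0,0]], "grip": [1,1,1]}}

```text
time_s: 4.6
position: [0.4238, -0.0555, 0.2704]
tcp_rot: [[-0.974, 0.002, 0.227], [-0.227, -0.001, -0.974], [-0.001, -1.0, 0.002]]
force: [-0.6, -0.5, 0.8]
opening: 0.006
```

{"method": "arm_command", "body": {"translation": [[-0.43,0,-0.84],[-0.43,0,-0.84],[-0.43,0,-0.84]], "rotation": [[0,0,0],[0,0,0],[0,0,0]], "grip": [1,1,1]}}

```text
time_s: 4.9
position: [0.4427, 0.0178, 0.2704]
tcp_rot: [[-0.974, 0.002, 0.227], [-0.227, -0.001, -0.974], [-0.002, -1.0, 0.002]]
force: [0.8, -0.3, -0.2]
opening: 0.006
```

```bash
cat >> h.py <<'E'
HG=np.array([.607,-.2224])
def door(a,d,z,r=.135):
    t=np.deg2rad(171.3-a); n=np.deg2rad(81.3-a)
    return (np.r_[HG+r*np.array([np.cos(t),np.sin(t)])+d*np.array([np.cos(n),np.sin(n)]),z],-98.7-a)
E
python3 - <<'E'
from h import *
s=bot.read_state(); print(s['joint_positions'])
W=[((.505,.0,.24),-110),((.56,-.02,.18),-140),door(45,.075,.117),door(43,.03,.117),door(30,.021,.117),door(18,.021,.117),door(9,.021,.117)]
for w in W: print(np.round(w[0],3),round(w[1],1))
plan(W)
E
```

```text
[-1.21812372e+01  1.40026355e+01  1.05240353e+02 -4.85749617e-02
  6.06218920e+01  6.47508989e+01]
[0.505 0.    0.24 ] -110
[ 0.56 -0.02  0.18] -140
[ 0.588 -0.069  0.117] -143.7
[ 0.547 -0.098  0.117] -141.7
[ 0.515 -0.122  0.117] -128.7
[ 0.496 -0.143  0.117] -116.7
[ 0.485 -0.161  0.117] -107.7
T [-0.707, 0.381, 0.392] R [-0.001, 0.552, -0.002] 
T [-0.732, 0.75, -0.0] R [0.0, 0.5, 0.0] 
T [-0.692, 0.787, 0.132] R [0.0, 0.062, 0.0] 
T [0.012, 0.0, 0.622] R [0.0, -0.033, 0.0] 
T [0.016, 0.0, 0.499] R [0.0, -0.217, 0.0] 
T [0.018, 0.0, 0.357] R [0.0, -0.2, 0.0] 
T [0.02, 0.0, 0.267] R [0.0, -0.15, 0.0]
```

{"method": "arm_command", "body": {"translation": [[-0.71,0.38,0.39],[-0.71,0.38,0.39],[-0.71,0.38,0.39],[-0.71,0.38,0.39],[-0.71,0.38,0.39]], "rotation": [[0,0.55,0],[0,0.55,0],[0,0.55,0],[0,0.55,0],[0,0.55,0]], "grip": [1,1,1,1,1]}}

```text
time_s: 5.4
position: [0.5041, -0.0022, 0.2395]
tcp_rot: [[-0.939, 0.0, -0.344], [0.344, -0.002, -0.939], [-0.001, -1.0, 0.001]]
force: [0.1, -0.8, 0.9]
opening: 0.006
```

{"method": "arm_command", "body": {"translation": [[-0.73,0.75,0],[-0.73,0.75,0],[-0.73,0.75,0],[-0.73,0.75,0],[-0.73,0.75,0]], "rotation": [[0,0.5,0],[0,0.5,0],[0,0.5,0],[0,0.5,0],[0,0.5,0]], "grip": [1,1,1,1,1]}}

```text
time_s: 5.9
position: [0.5584, -0.0212, 0.1794]
tcp_rot: [[-0.644, -0.0, -0.765], [0.765, -0.001, -0.644], [-0.001, -1.0, 0.001]]
force: [0.4, 0.5, 0.6]
opening: 0.006
```

{"method": "arm_command", "body": {"translation": [[-0.69,0.79,0.13],[-0.69,0.79,0.13],[-0.69,0.79,0.13],[-0.69,0.79,0.13]], "rotation": [[0,0.06,0],[0,0.06,0],[0,0.06,0],[0,0.06,0]], "grip": [1,1,1,1]}}

```text
time_s: 6.3
position: [0.5851, -0.069, 0.1163]
tcp_rot: [[-0.594, -0.001, -0.805], [0.805, 0.0, -0.594], [0.001, -1.0, 0.001]]
force: [-0.1, -0.8, 0.4]
opening: 0.005
```

{"method": "arm_command", "body": {"translation": [[0.01,0,0.3],[0.01,0,0.62],[0.01,0,0.62]], "rotation": [[0,-0.03,0],[0,-0.03,0],[0,-0.03,0]], "grip": [1,1,1]}}

```text
time_s: 6.6
position: [0.5426, -0.0969, 0.118]
tcp_rot: [[-0.619, -0.001, -0.786], [0.786, 0.0, -0.619], [0.001, -1.0, 0.001]]
force: [-0.1, -0.1, 0.1]
opening: 0.002
```

{"method": "arm_command", "body": {"translation": [[0.01,0,0.25],[0.01,0,0.45],[0.01,0,0.45]], "rotation": [[0,-0.1,0],[0,-0.22,0],[0,-0.22,0]], "grip": [1,1,1]}}

```text
time_s: 6.9
position: [0.5159, -0.1184, 0.1178]
tcp_rot: [[-0.781, 0.001, -0.624], [0.624, -0.0, -0.781], [-0.001, -1.0, -0.0]]
force: [-0.9, 0.2, 0.0]
opening: 0.008
```

{"method": "arm_command", "body": {"translation": [[0.01,0,0.2],[0.02,0,0.36],[0.02,0,0.36]], "rotation": [[0,-0.1,0],[0,-0.2,0],[0,-0.2,0]], "grip": [1,1,1]}}

```text
time_s: 7.2
position: [0.4977, -0.14, 0.1174]
tcp_rot: [[-0.893, 0.002, -0.45], [0.45, -0.001, -0.893], [-0.002, -1.0, -0.0]]
force: [0.8, 0.6, 0.3]
opening: 0.002
```

{"method": "arm_command", "body": {"translation": [[0.01,0,0.13],[0.02,0,0.26],[0.02,0,0.26]], "rotation": [[0,-0.08,0],[0,-0.15,0],[0,-0.15,0]], "grip": [1,1,1]}}

```text
time_s: 7.5
position: [0.4873, -0.1578, 0.1171]
tcp_rot: [[-0.952, 0.002, -0.306], [0.306, -0.001, -0.952], [-0.002, -1.0, 0.0]]
force: [0.6, 0.7, 0.2]
opening: 0.006
```

```bash
python3 - <<'E'
from h import *
W=[door(a,.021,.117) for a in(6,4,2,1)]
for w in W: print(np.round(w[0],4),round(w[1],1))
plan(W)
c=eyes.capture('side'); cv2.imwrite('pics/d1.png',cv2.resize(c['image'][60:200,270:450],None,fx=4,fy=4))
E
```

```text
[ 0.4817 -0.1678  0.117 ] -104.7
[ 0.4799 -0.1722  0.117 ] -102.7
[ 0.4782 -0.1767  0.117 ] -100.7
[ 0.4775 -0.179   0.117 ] -99.7
T [0.028, 0.001, 0.14] R [-0.0, -0.052, -0.002] 
T [0.008, 0.0, 0.059] R [0.0, -0.033, 0.0] 
T [0.008, 0.0, 0.059] R [0.0, -0.033, 0.0] 
T [0.004, 0.0, 0.029] R [0.0, -0.017, 0.0]
```

View pics/d1.png

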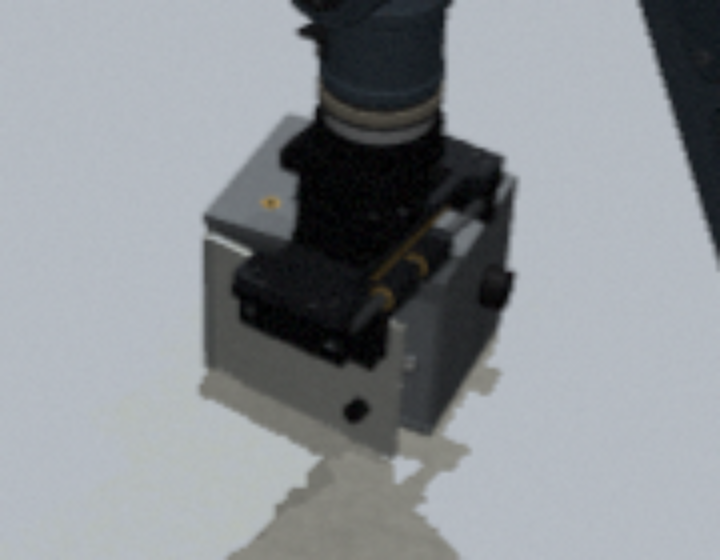

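The door is following the finger: it is nearly shut (free edge around crop (395,330)), with a small gap left. I'll push on in small steps.

{"method": "arm_command", "body": {"translation": [[0.01,0,0.07],[0.03,0,0.14],[0.03,0,0.14]], "rotation": [[0,-0.05,0],[0,-0.05,0],[0,-0.05,0]], "grip": [1,1,1]}}

```text
time_s: 7.85
position: [0.481, -0.1677, 0.1167]
tcp_rot: [[-0.967, 0.0, -0.255], [0.255, -0.0, -0.967], [-0.0, -1.0, 0.0]]
force: [0.7, -0.3, -0.3]
opening: 0.003
```

{"method": "arm_command", "body": {"translation": [[0.01,0,0.03],[0.01,0,0.06],[0.01,0,0.06]], "rotation": [[0,-0.03,0],[0,-0.03,0],[0,-0.03,0]], "grip": [1,1,1]}}

```text
time_s: 8.15
position: [0.4789, -0.1722, 0.1166]
tcp_rot: [[-0.975, 0.0, -0.223], [0.223, -0.0, -0.975], [-0.0, -1.0, 0.0]]
force: [-0.4, 0.4, 0.5]
opening: 0.003
```

{"method": "arm_command", "body": {"translation": [[0,0,0.02],[0,0,0.04],[0,0,0.04]], "rotation": [[0,-0.03,0],[0,-0.03,0],[0,-0.03,0]], "grip": [1,1,1]}}

```text
time_s: 8.45
position: [0.478, -0.1754, 0.1165]
tcp_rot: [[-0.981, 0.0, -0.192], [0.192, -0.0, -0.981], [-0.0, -1.0, 0.0]]
force: [0.3, -1.0, -0.3]
opening: 0.006
```

{"method": "arm_command", "body": {"translation": [[0,0,0.02],[0,0,0.03],[0,0,0.03]], "rotation": [[0,-0.02,0],[0,-0.02,0],[0,-0.02,0]], "grip": [1,1,1]}}

```text
time_s: 8.75
position: [0.4773, -0.1771, 0.1165]
tcp_rot: [[-0.985, -0.0, -0.171], [0.171, 0.001, -0.985], [0.001, -1.0, -0.001]]
force: [0.2, 2.7, 0.3]
opening: 0.004
```

{"method": "arm_command", "body": {"translation": [[0,0,0.015],[0,0,0.025],[0,0,0.025]], "rotation": [[0,0,0],[0,0,0],[0,0,0]], "grip": [1,1,1]}}

```text
time_s: 9.05
position: [0.477, -0.1781, 0.1164]
tcp_rot: [[-0.985, -0.0, -0.172], [0.172, 0.003, -0.985], [0.001, -1.0, -0.003]]
force: [1.9, 5.4, 0.5]
opening: 0.009
```

{"method": "arm_command", "body": {"translation": [[0,0,0.015],[0,0,0.025],[0,0,0.025]], "rotation": [[0,0,0],[0,0,0],[0,0,0]], "grip": [1,1,1]}}

```text
time_s: 9.35
position: [0.4764, -0.1808, 0.1165]
tcp_rot: [[-0.985, -0.001, -0.17], [0.17, 0.001, -0.985], [0.001, -1.0, -0.001]]
force: [0.8, 4.6, 1.3]
opening: 0.008
```

{"method": "arm_command", "body": {"translation": [[0,0,0.015],[0,0,0.025],[0,0,0.025]], "rotation": [[0,0,0],[0,0,0],[0,0,0]], "grip": [1,1,1]}}

```text
time_s: 9.65
position: [0.4766, -0.1843, 0.1166]
tcp_rot: [[-0.985, 0.0, -0.17], [0.17, -0.001, -0.985], [-0.001, -1.0, 0.001]]
force: [0.3, 0.8, 0.6]
opening: 0.007
```

{"method": "arm_command", "body": {"translation": [[0,0,0.015],[0,0,0.025],[0,0,0.025]], "rotation": [[0,0,0],[0,0,0],[0,0,0]], "grip": [1,1,1]}}

```text
time_s: 9.95
position: [0.4768, -0.1865, 0.1167]
tcp_rot: [[-0.985, 0.002, -0.17], [0.17, -0.001, -0.985], [-0.002, -1.0, 0.001]]
force: [0.1, 0.4, 0.5]
opening: 0.0
```

{"method": "arm_command", "body": {"translation": [[0,0,-0.5],[0,-0.5,-0.9],[0,-1,-0.9],[0,-1,-0.9]], "rotation": [[0,0,0],[0,0,0],[0,0,0],[0,0,0]], "grip": [1,1,0,-1]}}

```text
time_s: 10.35
position: [0.4922, -0.1154, 0.2013]
tcp_rot: [[-0.986, 0.011, -0.168], [0.168, -0.006, -0.986], [-0.012, -1.0, 0.004]]
force: [0.5, -1.0, 0.4]
opening: 0.11
```

```bash
python3 - <<'E'
from h import *
C=[eyes.capture('side'),eyes.capture('top')]
for n,c in zip(('side','top'),C):
    for k in('door_edge','door_hinge'): print(n,k,[(round(r['conf'],2),at(c,np.array(r['point'])*[640,400],.118).round(4)) for r in models.spot_point(n,k)[:2]])
print('shut edge',hw(PH,-.078,.071))
im=np.hstack([cv2.resize(C[0]['image'][80:200,300:420],(380,380)),cv2.resize(C[1]['image'][145:265,375:495],(380,380))])
cv2.imwrite('pics/d2.png',cv2.convertScaleAbs(im,alpha=1.3))
# plan to cover
s=bot.read_state();p=np.array(s['position']);g=np.array([.455,.366,.2]);n=8
plan([(p+(g-p)*k/n,-72.6 if k>3 else -90) for k in range(1,n+1)])
E
```

```text
side door_edge [(0.61, array([0.7186, 0.1231, 0.118 ])), (0.55, array([ 0.4506, -0.1887,  0.118 ]))]
side door_hinge [(0.95, array([ 0.6113, -0.2213,  0.118 ]))]
top door_edge []
top door_hinge [(0.46, array([ 0.6081, -0.2366,  0.118 ]))]
shut edge [ 0.45384162 -0.19281485]
T [0.179, -0.006, -0.731] R [0.001, -0.164, 0.002] 
T [0.051, -0.007, -0.751] R [0.0, 0.0, 0.0] 
T [0.051, -0.007, -0.751] R [0.0, 0.0, 0.0] 
T [0.051, -0.007, -0.751] R [0.0, -0.29, 0.0] 
T [-0.176, -0.007, -0.732] R [0.0, 0.0, 0.0] 
T [-0.176, -0.007, -0.732] R [0.0, 0.0, 0.0] 
T [-0.176, -0.007, -0.732] R [0.0, 0.0, 0.0] 
T [-0.176, -0.007, -0.732] R [0.0, 0.0, 0.0]
```

View pics/d2.png

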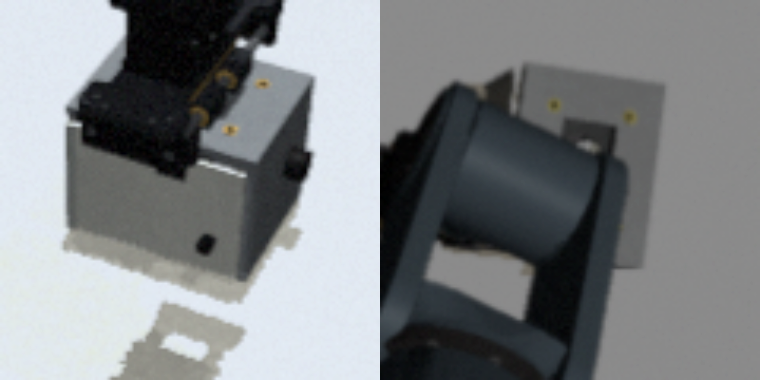

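The door sits flush: its free edge meets the housing corner at crop (245,170), and the push force peaked at about 5 N and then dropped. Next is the cover.

{"method": "arm_command", "body": {"translation": [[0.18,-0.1,-0.73],[0.18,-0.1,-0.73],[0.18,-0.1,-0.73]], "rotation": [[0,-0.16,0],[0,-0.16,0],[0,-0.16,0]], "grip": [-1,-1,-1]}}

```text
time_s: 10.95
position: [0.4832, -0.0533, 0.2038]
tcp_rot: [[-1.0, -0.002, -0.002], [0.002, 0.001, -1.0], [0.002, -1.0, -0.001]]
force: [-0.1, 0.1, -0.0]
opening: 0.65
```

{"method": "arm_command", "body": {"translation": [[0.05,0,-0.75],[0.05,0,-0.75],[0.05,0,-0.75]], "rotation": [[0,0,0],[0,0,0],[0,0,0]], "grip": [-1,-1,-1]}}

```text
time_s: 11.25
position: [0.4801, 0.0059, 0.204]
tcp_rot: [[-1.0, -0.001, -0.002], [0.002, -0.0, -1.0], [0.001, -1.0, 0.0]]
force: [0.5, -0.7, 0.4]
opening: 0.929
```

{"method": "arm_command", "body": {"translation": [[0.05,0,-0.75],[0.05,0,-0.75],[0.05,0,-0.75]], "rotation": [[0,0,0],[0,0,0],[0,0,0]], "grip": [-1,-1,-1]}}

```text
time_s: 11.55
position: [0.4768, 0.0654, 0.2043]
tcp_rot: [[-1.0, -0.0, -0.002], [0.002, -0.001, -1.0], [0.0, -1.0, 0.001]]
force: [-0.0, 0.2, 1.3]
opening: 1.0
```

{"method": "arm_command", "body": {"translation": [[0.05,0,-0.75],[0.05,0,-0.75],[0.05,0,-0.75]], "rotation": [[0,-0.29,0],[0,-0.29,0],[0,-0.29,0]], "grip": [-1,-1,-1]}}

```text
time_s: 11.85
position: [0.4734, 0.1251, 0.2044]
tcp_rot: [[-0.955, 0.0, 0.297], [-0.297, -0.001, -0.955], [-0.0, -1.0, 0.001]]
force: [-0.0, -0.3, -0.3]
opening: 0.998
```

{"method": "arm_command", "body": {"translation": [[-0.18,0,-0.73],[-0.18,0,-0.73],[-0.18,0,-0.73]], "rotation": [[0,0,0],[0,0,0],[0,0,0]], "grip": [-1,-1,-1]}}

```text
time_s: 12.15
position: [0.4698, 0.1851, 0.2045]
tcp_rot: [[-0.956, 0.0, 0.295], [-0.295, -0.001, -0.956], [-0.0, -1.0, 0.001]]
force: [0.2, -0.3, 0.4]
opening: 1.001
```

{"method": "arm_command", "body": {"translation": [[-0.18,0,-0.73],[-0.18,0,-0.73],[-0.18,0,-0.73]], "rotation": [[0,0,0],[0,0,0],[0,0,0]], "grip": [-1,-1,-1]}}

```text
time_s: 12.45
position: [0.4662, 0.2451, 0.2044]
tcp_rot: [[-0.955, 0.0, 0.296], [-0.296, -0.001, -0.955], [-0.0, -1.0, 0.001]]
force: [-0.1, -0.6, -0.5]
opening: 0.996
```

```bash
python3 - <<'E'
from h import *
C=[eyes.capture(n) for n in('top','side')]
# blob centroids near predicted points
def blobs(c,P,w,kind):
    o=[]
    for u in proj(c,P):
        x,y=np.round(u).astype(int); x0,y0=x-w,y-w; q=c['image'][max(y0,0):y+w+1,max(x0,0):x+w+1].astype(float)
        if q.shape[:2]!=(2*w+1,2*w+1): continue
        g=q[...,1:].mean(2)-q[...,0] if kind=='y' else q.mean(2)-np.median(q)
        g=np.clip(g-.35*g.max(),0,None)
        yy,xx=np.mgrid[:2*w+1,:2*w+1]; o.append(np.array([(g*xx).sum()/g.sum()+x0,(g*yy).sum()/g.sum()+y0]))
    return o
T=[blobs(c,pts(PH,SQ,.13),4,'y') for c in C]
for a,b in((C,T),(C[:1],T[:1]),(C[1:],T[1:])):
    p,r=fit(a,b,SQ,.13,PH); print('H',p.round(4),np.rad2deg(p[2]).round(2),r.round(1).tolist())
pc=np.array([.4544,.367,.3034])
for it in range(1):
  T=[blobs(c,pts(pc,SQ,.003),3,'w') for c in C]
  for a,b in((C,T),(C[:1],T[:1]),(C[1:],T[1:])):
    p,r=fit(a,b,SQ,.003,pc); print('C',p.round(4),np.rad2deg(p[2]).round(2),r.round(1).tolist())
tiles=[]
for c,(x0,y0) in zip(C,((180,180),(260,320))):
    im=cv2.resize(c['image'][y0:y0+80,x0:x0+90],None,fx=4.4,fy=4.4); tiles.append(im)
cv2.imwrite('pics/cov.png',np.hstack(tiles)); print(bot.read_state()['position'],bot.read_state()['opening'])
E
```

```text
<stdin>:11: RuntimeWarning: invalid value encountered in scalar divide
Traceback (most recent call last):
  File "h.py", line 23, in fit
    i,j=linear_sum_assignment(D); k=D[i,j]<12; m.append((i[k],j[k]))
        ~~~~~~~~~~~~~~~~~~~~~^^^
ValueError: matrix contains invalid numeric entries
```

```bash
cat >> h.py <<'E'
def blobs(c,P,w,kind):
    o=[]
    for u in proj(c,P):
        x,y=np.round(u).astype(int); x0,y0=x-w,y-w; q=c['image'][max(y0,0):y+w+1,max(x0,0):x+w+1].astype(float)
        if q.shape[:2]!=(2*w+1,2*w+1): continue
        g=q[...,1:].mean(2)-q[...,0] if kind=='y' else q.mean(2)-np.median(q.mean(2))
        if g.max()<15: continue
        g=np.clip(g-.35*g.max(),0,None)
        yy,xx=np.mgrid[:2*w+1,:2*w+1]; o.append(np.array([(g*xx).sum()/g.sum()+x0,(g*yy).sum()/g.sum()+y0]))
    return o
E
python3 - <<'E'
from h import *
C=[eyes.capture(n) for n in('top','side')]
for w in(3,4):
  T=[blobs(c,pts(PH,SQ,.13),w,'y') for c in C]; print([len(t) for t in T])
  for a,b in((C,T),(C[:1],T[:1]),(C[1:],T[1:])):
    if sum(map(len,b)): p,r=fit(a,b,SQ,.13,PH); print('H',p.round(4),np.rad2deg(p[2]).round(2),r.round(1).tolist())
pc=np.array([.4544,.367,.3034])
T=[blobs(c,pts(pc,SQ,.003),3,'w') for c in C]
for a,b in((C,T),(C[:1],T[:1]),(C[1:],T[1:])):
    if sum(map(len,b)): p,r=fit(a,b,SQ,.003,pc); print('C',p.round(4),np.rad2deg(p[2]).round(2),r.round(1).tolist())
tiles=[]
for c,(x0,y0) in zip(C,((180,180),(260,320))):
    im=cv2.resize(c['image'][y0:y0+80,x0:x0+90],None,fx=4.4,fy=4.4); tiles.append(im)
cv2.imwrite('pics/cov.png',np.hstack(tiles)); print(bot.read_state()['position'],bot.read_state()['opening'])
E
```

```text
[4, 0]
H [ 0.523  -0.2768 -0.1578] -9.04 [[0.1, -0.1], [-0.0, 0.0], [0.0, 0.1], [-0.1, -0.1]]
H [ 0.523  -0.2768 -0.1578] -9.04 [[0.1, -0.1], [-0.0, 0.0], [0.0, 0.1], [-0.1, -0.1]]
[4, 0]
H [ 0.523  -0.2768 -0.1578] -9.04 [[0.1, -0.1], [-0.0, 0.0], [0.0, 0.1], [-0.1, -0.1]]
H [ 0.523  -0.2768 -0.1578] -9.04 [[0.1, -0.1], [-0.0, 0.0], [0.0, 0.1], [-0.1, -0.1]]
C [0.4509 0.3703 0.3186] 18.26 [[-0.8, -1.5], [-0.0, -1.0], [-0.4, -0.3], [0.2, -0.2], [0.6, -0.7], [1.1, 4.8]]
C [0.4464 0.3703 0.3487] 19.98 [[-0.3, 0.1], [0.3, -0.1]]
C [0.4515 0.3706 0.3179] 18.21 [[-0.8, -0.3], [-0.2, -0.1], [0.2, -0.6], [0.8, 4.8]]
[0.46593709 0.24389278 0.20443073] 0.9959531636782486
```

View pics/cov.png

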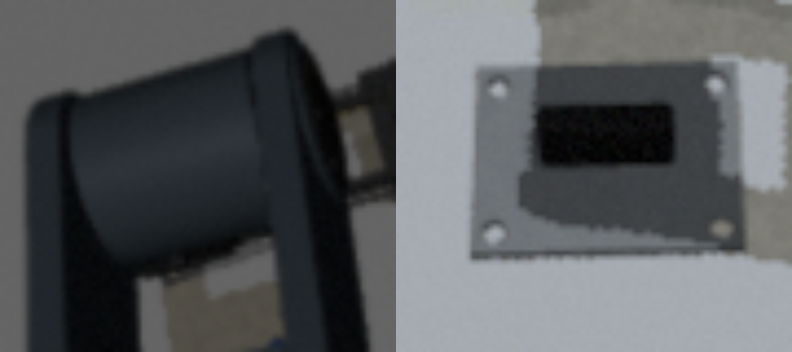

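```bash
cat >> h.py <<'E'
E
python3 - <<'E'
from h import *
C=[]
for n in('top','side'):
    c=eyes.capture(n); c['image']=cv2.imread(f'pics/{n}0.png'); C.append(c)
np.save('cams.npy',[{k:c[k] for k in c if k!='image'} for c in C],allow_pickle=True)
T=[blobs(c,pts([.523,-.2768,-.1578],SQ,.13),3,'y') for c in C]
for a,b in((C,T),(C[:1],T[:1]),(C[1:],T[1:])):
    p,r=fit(a,b,SQ,.13,PH); print('H',p.round(4),np.rad2deg(p[2]).round(2),r.round(1).tolist())
for z in(.0,.004):
  T=[blobs(c,pts([.4544,.3675,.3034],SQ,.003),3,'w') for c in C]
  for a,b in((C,T),(C[:1],T[:1]),(C[1:],T[1:])):
    p,r=fit(a,b,SQ,z,[.4544,.3675,.3034]); print('C',z,p.round(4),np.rad2deg(p[2]).round(2),r.round(1).tolist())
E
```

```text
H [ 0.5223 -0.2759 -0.1585] -9.08 [[-0.2, 0.2], [-0.3, 0.3], [-0.3, 0.4], [-0.4, 0.2], [-0.2, -0.6], [-0.1, -0.6], [0.1, -0.5], [-0.4, -0.7]]
H [ 0.523  -0.2768 -0.1575] -9.03 [[0.1, -0.1], [-0.0, 0.0], [0.0, 0.1], [-0.1, -0.1]]
H [ 0.5213 -0.2735 -0.1592] -9.12 [[-0.0, -0.1], [0.0, 0.1], [0.3, 0.1], [-0.3, -0.2]]
C 0.0 [0.453  0.3687 0.314 ] 17.99 [[1.3, 2.2], [0.2, -0.7], [-2.0, 0.9], [-2.1, 2.3], [-1.0, -0.7], [-0.8, -0.7], [-0.0, -0.8], [0.4, 1.9]]
C 0.0 [0.4575 0.366  0.2925] 16.76 [[2.4, 0.4], [0.7, -2.2], [-1.4, -0.2], [-0.9, 1.0]]
C 0.0 [0.452  0.3694 0.3155] 18.08 [[-0.6, -0.2], [-0.4, -0.3], [0.3, -0.4], [0.7, 2.3]]
C 0.004 [0.4525 0.3697 0.3169] 18.16 [[0.6, 2.3], [-0.4, -0.4], [-2.6, 1.1], [-2.8, 2.4], [-1.0, -1.0], [-0.6, -1.2], [0.1, -1.3], [0.3, 1.4]]
C 0.004 [0.4575 0.365  0.2939] 16.84 [[2.3, 0.4], [0.7, -2.1], [-1.3, -0.1], [-0.9, 0.9]]
C 0.004 [0.4513 0.3712 0.3147] 18.03 [[-0.7, -0.2], [-0.3, -0.3], [0.4, -0.5], [0.6, 2.2]]
```

```bash
python3 - <<'E'
from h import *
plan([((.46,.306,.19),-72),((.4535,.368,.15),-72),((.4535,.368,.085),-72),((.4535,.368,.033),-72)])
E
```

```text
T [-0.156, 0.181, -0.76] R [-0.0, -0.015, 0.0] 
T [-0.162, 0.5, -0.762] R [0.0, 0.0, 0.0] 
T [0.0, 0.812, 0.0] R [0.0, 0.0, 0.0] 
T [0.0, 0.65, 0.0] R [0.0, 0.0, 0.0]
```

{"method": "arm_command", "body": {"translation": [[-0.16,0.18,-0.76],[-0.16,0.18,-0.76],[-0.16,0.18,-0.76]], "rotation": [[0,-0.015,0],[0,-0.015,0],[0,-0.015,0]], "grip": [-1,-1,-1]}}

```text
time_s: 13.05
position: [0.4596, 0.3082, 0.1896]
tcp_rot: [[-0.95, -0.001, 0.313], [-0.313, -0.001, -0.95], [0.001, -1.0, 0.0]]
force: [-0.3, -0.8, 0.1]
opening: 0.998
```

{"method": "arm_command", "body": {"translation": [[-0.16,0.5,-0.76],[-0.16,0.5,-0.76],[-0.16,0.5,-0.76]], "rotation": [[0,0,0],[0,0,0],[0,0,0]], "grip": [-1,-1,-1]}}

```text
time_s: 13.35
position: [0.4522, 0.3694, 0.1485]
tcp_rot: [[-0.95, -0.003, 0.313], [-0.313, -0.002, -0.95], [0.003, -1.0, 0.001]]
force: [-0.4, -1.5, 0.7]
opening: 0.998
```

{"method": "arm_command", "body": {"translation": [[0,0.4,0],[0,0.81,0],[0,0.81,0],[0,0.81,0]], "rotation": [[0,0,0],[0,0,0],[0,0,0],[0,0,0]], "grip": [-1,-1,-1,-1]}}

```text
time_s: 13.75
position: [0.4538, 0.3679, 0.0859]
tcp_rot: [[-0.951, -0.0, 0.31], [-0.31, -0.001, -0.951], [0.001, -1.0, 0.001]]
force: [0.6, 0.2, -0.1]
opening: 0.999
```

```bash
python3 - <<'E'
from h import *
c=eyes.capture('side')
cv2.imwrite('pics/g.png',cv2.resize(c['image'][280:400,250:430],None,fx=4,fy=4))
plan([((.4535,.368,.033),-72)])
E
```

```text
T [0.016, 0.673, 0.003] R [0.0, 0.001, -0.002]
```

View pics/g.png

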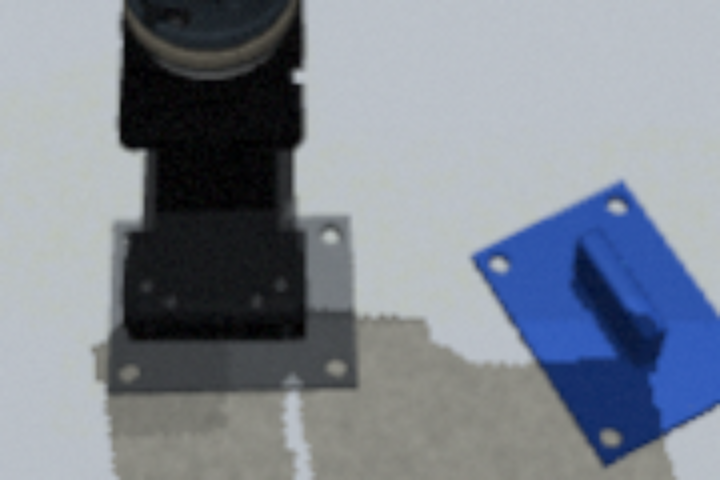

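The plate shows at crop x 110–357 with the gripper above it, and the blue look-alike is clear on the right. I'll check the grip centring by projection.

```bash
python3 - <<'E'
from h import *
c=np.load('cams.npy',allow_pickle=True)[1]
s=bot.read_state();p=np.array(s['position']);R=np.array(s['tcp_rot'])
f=lambda P:((proj(c,P)-[250,280]+.5)*4).round().tolist()
for zz in(-.048,-.1): print('body corners',f([p+R@[a,zz,b] for a in(-.0375,.0375) for b in(-.095,.095)]))
for q in([.4535,.368,.314],[.4513,.3705,.316],[.4575,.3655,.294]): print('plate top corners',f(pts(q,np.array([[60,45],[-60,45],[-60,-45],[60,-45]])/1000,.005)))
E
```

```text
body corners [[125.0, 356.0], [145.0, -20.0], [305.0, 355.0], [301.0, -21.0]]
body corners [[116.0, 297.0], [138.0, -86.0], [305.0, 296.0], [301.0, -87.0]]
plate top corners [[103.0, 380.0], [354.0, 379.0], [349.0, 210.0], [113.0, 211.0]]
plate top corners [[105.0, 387.0], [357.0, 385.0], [352.0, 215.0], [115.0, 217.0]]
plate top corners [[95.0, 371.0], [346.0, 374.0], [345.0, 206.0], [110.0, 203.0]]
```

{"method": "arm_command", "body": {"translation": [[0.01,0.3,-0.02],[0.01,0.5,-0.03],[0.01,0.67,-0.03],[0.01,0.67,-0.03],[0.01,0.67,-0.03]], "rotation": [[0,0,0],[0,0,0],[0,0,0],[0,0,0],[0,0,0]], "grip": [-1,-1,-1,-1,-1]}}

```text
time_s: 14.3
position: [0.4525, 0.3714, 0.0327]
tcp_rot: [[-0.951, 0.001, 0.311], [-0.311, 0.001, -0.951], [-0.002, -1.0, -0.0]]
force: [0.5, -0.4, 0.4]
opening: 0.999
```

{"method": "arm_command", "body": {"translation": [[0,0,0],[0,0,0],[0,0,0],[0,0,0],[0,0,0]], "rotation": [[0,0,0],[0,0,0],[0,0,0],[0,0,0],[0,0,0]], "grip": [1,1,1,1,1]}}

```text
time_s: 14.8
position: [0.4519, 0.3712, 0.0319]
tcp_rot: [[-0.951, 0.0, 0.311], [-0.311, 0.0, -0.951], [-0.0, -1.0, -0.0]]
force: [0.9, 0.6, 0.4]
opening: 0.632
```

{"method": "arm_command", "body": {"translation": [[0,0,0],[0,0,0],[0,0,0],[0,0,0],[0,0,0]], "rotation": [[0,0,0],[0,0,0],[0,0,0],[0,0,0],[0,0,0]], "grip": [1,1,1,1,1]}}

```text
time_s: 15.3
position: [0.4518, 0.3711, 0.0317]
tcp_rot: [[-0.95, -0.0, 0.311], [-0.311, -0.0, -0.95], [0.0, -1.0, 0.0]]
force: [0.5, -1.7, -0.2]
opening: 0.172
```

{"method": "arm_command", "body": {"translation": [[0,0,0],[0,0,0],[0,0,0],[0,0,0]], "rotation": [[0,0,0],[0,0,0],[0,0,0],[0,0,0]], "grip": [1,1,1,1]}}

```text
time_s: 15.7
position: [0.4518, 0.371, 0.0317]
tcp_rot: [[-0.951, -0.0, 0.311], [-0.311, -0.0, -0.951], [0.0, -1.0, 0.0]]
force: [0.4, -2.6, 0.2]
opening: 0.158
```

{"method": "arm_command", "body": {"translation": [[0,-0.2,0],[0,-0.5,0],[0,-1,0],[0,-1,0],[0,-1,0]], "rotation": [[0,0,0],[0,0,0],[0,0,0],[0,0,0],[0,0,0]], "grip": [1,1,1,1,1]}}

```text
time_s: 16.2
position: [0.4519, 0.3715, 0.1122]
tcp_rot: [[-0.951, 0.001, 0.311], [-0.311, 0.001, -0.951], [-0.001, -1.0, -0.001]]
force: [1.0, -1.0, -2.7]
opening: 0.162
```

{"method": "arm_command", "body": {"translation": [[0,-0.5,0],[0,-1,0],[0,-1,0],[0,-1,0]], "rotation": [[0,0,0],[0,0,0],[0,0,0],[0,0,0]], "grip": [1,1,1,1]}}

```text
time_s: 16.6
position: [0.4511, 0.3709, 0.1907]
tcp_rot: [[-0.951, -0.002, 0.311], [-0.311, -0.001, -0.951], [0.002, -1.0, 0.0]]
force: [-0.6, 0.5, -2.7]
opening: 0.156
```

```bash
python3 - <<'E'
from h import *
s=bot.read_state();p=np.array(s['position']);print(p,s['opening'],s['force'])
g=np.array([.5222,-.2757,.25]);n=9; m=p+(g-p)*0; 
a0=np.rad2deg(np.arctan2(s['tcp_rot'][1][2],s['tcp_rot'][0][2])); print(a0)
plan([(p+(g-p)*k/n,a0+(-99.05-a0)*min(max(k-2,0)/4,1)) for k in range(1,n+1)])
E
```

```text
[0.45105074 0.37088837 0.1906971 ] 0.15573830939189254 [-0.57746148  0.45894577 -2.6895926 ]
-71.90319757791733
T [0.185, -0.082, 0.884] R [-0.0, -0.0, 0.002] 
T [0.185, -0.082, 0.884] R [0.0, 0.0, 0.0] 
T [0.185, -0.082, 0.884] R [0.0, 0.113, 0.0] 
T [0.079, -0.082, 0.9] R [0.0, 0.113, 0.0] 
T [-0.028, -0.082, 0.903] R [0.0, 0.113, 0.0] 
T [-0.134, -0.082, 0.893] R [0.0, 0.113, 0.0] 
T [-0.239, -0.082, 0.871] R [0.0, 0.0, 0.0] 
T [-0.239, -0.082, 0.871] R [0.0, 0.0, 0.0] 
T [-0.239, -0.082, 0.871] R [0.0, 0.0, 0.0]
```

Lifted (weight reading about −2.7 N). Now the transport.

{"method": "arm_command", "body": {"translation": [[0.09,-0.04,0.44],[0.18,-0.08,0.88],[0.18,-0.08,0.88]], "rotation": [[0,0,0],[0,0,0],[0,0,0]], "grip": [1,1,1]}}

```text
time_s: 16.9
position: [0.4579, 0.2956, 0.1952]
tcp_rot: [[-0.952, -0.008, 0.308], [-0.307, -0.005, -0.952], [0.009, -1.0, 0.002]]
force: [0.3, 1.0, -3.8]
opening: 0.162
```

{"method": "arm_command", "body": {"translation": [[0.09,-0.04,0.44],[0.18,-0.08,0.88],[0.18,-0.08,0.88]], "rotation": [[0,0,0],[0,0,0],[0,0,0]], "grip": [1,1,1]}}

```text
time_s: 17.2
position: [0.467, 0.2252, 0.2023]
tcp_rot: [[-0.952, -0.006, 0.307], [-0.307, -0.003, -0.952], [0.006, -1.0, 0.001]]
force: [-0.8, 1.1, -3.2]
opening: 0.159
```

{"method": "arm_command", "body": {"translation": [[0.09,-0.04,0.44],[0.18,-0.08,0.88],[0.18,-0.08,0.88]], "rotation": [[0,0.06,0],[0,0.11,0],[0,0.11,0]], "grip": [1,1,1]}}

```text
time_s: 17.5
position: [0.4761, 0.1546, 0.2094]
tcp_rot: [[-0.981, -0.003, 0.195], [-0.195, -0.001, -0.981], [0.003, -1.0, 0.001]]
force: [0.6, 0.6, -2.0]
opening: 0.162
```

{"method": "arm_command", "body": {"translation": [[0.04,-0.04,0.45],[0.08,-0.08,0.9],[0.08,-0.08,0.9]], "rotation": [[0,0.06,0],[0,0.11,0],[0,0.11,0]], "grip": [1,1,1]}}

```text
time_s: 17.8
position: [0.485, 0.0832, 0.2163]
tcp_rot: [[-0.997, -0.001, 0.082], [-0.082, -0.001, -0.997], [0.001, -1.0, 0.001]]
force: [0.1, 0.1, -2.3]
opening: 0.157
```

{"method": "arm_command", "body": {"translation": [[-0.01,-0.04,0.45],[-0.03,-0.08,0.9],[-0.03,-0.08,0.9]], "rotation": [[0,0.06,0],[0,0.11,0],[0,0.11,0]], "grip": [1,1,1]}}

```text
time_s: 18.1
position: [0.4943, 0.0117, 0.223]
tcp_rot: [[-0.999, 0.001, -0.033], [0.033, -0.001, -0.999], [-0.001, -1.0, 0.001]]
force: [-0.5, -0.1, -2.6]
opening: 0.16
```

{"method": "arm_command", "body": {"translation": [[-0.07,-0.04,0.45],[-0.13,-0.08,0.89],[-0.13,-0.08,0.89]], "rotation": [[0,0.06,0],[0,0.11,0],[0,0.11,0]], "grip": [1,1,1]}}

```text
time_s: 18.4
position: [0.5028, -0.0597, 0.2295]
tcp_rot: [[-0.989, 0.001, -0.147], [0.147, -0.001, -0.989], [-0.001, -1.0, 0.001]]
force: [0.3, 0.3, -2.5]
opening: 0.157
```

{"method": "arm_command", "body": {"translation": [[-0.12,-0.04,0.44],[-0.24,-0.08,0.87],[-0.24,-0.08,0.87]], "rotation": [[0,0,0],[0,0,0],[0,0,0]], "grip": [1,1,1]}}

```text
time_s: 18.7
position: [0.5121, -0.1315, 0.2361]
tcp_rot: [[-0.989, 0.002, -0.146], [0.146, -0.001, -0.989], [-0.002, -1.0, 0.001]]
force: [1.1, 0.3, -2.6]
opening: 0.154
```

```bash
python3 - <<'E'
from h import *
s=bot.read_state();p=np.array(s['position']);print(p,s['opening'],s['force'])
g=np.array([.5222,-.2757,.215])
plan([(p+(g-p)*k/2,-99.05) for k in(1,2)])
E
```

```text
[ 0.51205546 -0.13146693  0.23606694] 0.15431924283439338 [ 1.13553212  0.3455216  -2.64916344]
T [-0.194, 0.133, 0.882] R [-0.001, 0.011, -0.002] 
T [-0.204, 0.132, 0.88] R [0.0, 0.0, 0.0]
```

{"method": "arm_command", "body": {"translation": [[-0.1,0,0.44],[-0.19,0,0.88],[-0.19,0,0.88]], "rotation": [[0,0.01,0],[0,0.01,0],[0,0.01,0]], "grip": [1,1,1]}}

```text
time_s: 19.0
position: [0.5164, -0.2032, 0.2356]
tcp_rot: [[-0.988, 0.001, -0.156], [0.156, -0.001, -0.988], [-0.001, -1.0, 0.001]]
force: [0.6, 0.2, -3.2]
opening: 0.163
```

{"method": "arm_command", "body": {"translation": [[-0.1,0.1,0.44],[-0.2,0.26,0.88],[-0.2,0.26,0.88],[-0.2,0.26,0.88]], "rotation": [[0,0,0],[0,0,0],[0,0,0],[0,0,0]], "grip": [1,1,1,1]}}

```text
time_s: 19.4
position: [0.5196, -0.271, 0.2141]
tcp_rot: [[-0.988, -0.003, -0.155], [0.155, 0.004, -0.988], [0.004, -1.0, -0.004]]
force: [0.2, 1.0, -3.2]
opening: 0.157
```

```bash
python3 - <<'E'
from h import *
C=[eyes.capture(n) for n in('top','side')]
s=bot.read_state();p=np.array(s['position']);print(p,s['opening'],s['force'])
im=np.hstack([cv2.resize(C[0]['image'][140:250,380:490],(396,396)),cv2.resize(C[1]['image'][60:170,300:410],(396,396))])
cv2.imwrite('pics/o1.png',cv2.convertScaleAbs(im,alpha=1.3))
z=p[2]-.0317+.0025
for i,n in enumerate(('top','side')):
    o=spots(n,'cover_hole0',.25); q,r=fit([C[i]],[o],SQ,z,[*p[:2],-.158]); print(n,len(o),q.round(4),np.rad2deg(q[2]).round(2),r.round(1).tolist())
E
```

```text
[ 0.5197544  -0.27058434  0.21505933] 0.16249439013271272 [ 0.03024688 -0.15405098 -2.68350751]
top 7 [ 0.5212 -0.2705 -0.2279] -13.06 [[-0.4, 0.3], [-0.5, -2.2], [1.7, 0.8]]
side 8 [ 0.5167 -0.2543 -0.1384] -7.93 [[2.4, 5.3], [-0.7, -0.2], [-2.2, -0.2], [0.7, -0.6]]
```

View pics/o1.png

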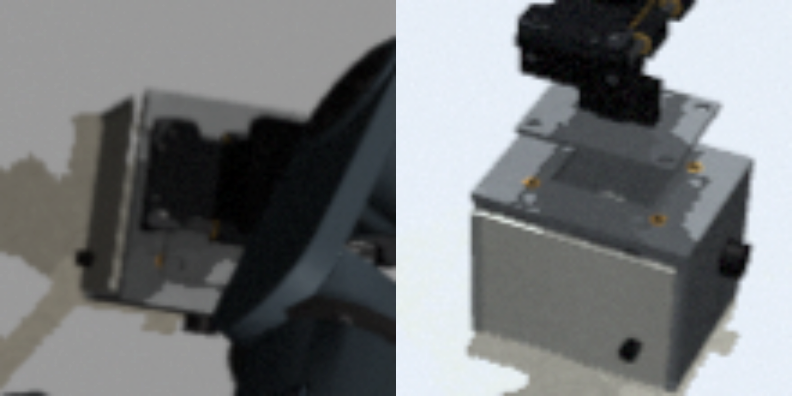

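The side view shows the plate level above the flange, with its holes near crop (537,121), (667,158) and (703,105). I'll lower to about 14 mm clearance and measure there.

```bash
python3 - <<'E'
from h import *
plan([((.5215,-.2745,.176),-99.1)])
E
```

```text
T [-0.025, 0.497, 0.039] R [0.001, 0.005, 0.001]
```

{"method": "arm_command", "body": {"translation": [[-0.02,0.2,0.02],[-0.02,0.35,0.04],[-0.02,0.5,0.04],[-0.02,0.5,0.04],[-0.02,0.5,0.04]], "rotation": [[0,0,0],[0,0,0],[0,0,0],[0,0,0],[0,0,0]], "grip": [1,1,1,1,1]}}

```text
time_s: 20.1
position: [0.5209, -0.2764, 0.1754]
tcp_rot: [[-0.988, -0.001, -0.155], [0.155, 0.001, -0.988], [0.001, -1.0, -0.001]]
force: [-0.5, -1.0, -2.3]
opening: 0.155
```

```bash
python3 - <<'E'
from h import *
C=[eyes.capture(n) for n in('top','side')]
for n,c in zip('ts',C): cv2.imwrite(f'pics/raw_{n}.png',c['image'])
s=bot.read_state();p=np.array(s['position']);print(p,s['opening'],s['force'])
R=np.array(s['tcp_rot']); yaw=np.arctan2(-R[1,0],-R[0,0]); print(np.rad2deg(yaw))
c=C[1]; x0,y0,S=320,75,8
im=cv2.resize(c['image'][y0:y0+72,x0:x0+98],None,fx=S,fy=S,interpolation=cv2.INTER_CUBIC); im=cv2.convertScaleAbs(im,alpha=1.2)
f=lambda P:((proj(c,P)-[x0,y0]+.5)*S).round().astype(int)
zb=p[2]-.0317; q=[p[0],p[1],yaw]
print('holes pred(top rim)',f(pts(q,SQ,zb+.005)).tolist()); K=np.array([[60,45],[-60,45],[-60,-45],[60,-45]])/1000
print('corner pred',f(pts(q,K,zb+.005)).tolist())
cv2.polylines(im,[f(pts(q,K,zb+.005))],True,(255,0,255),1)
for u in f(pts(q,SQ,zb+.005)): cv2.circle(im,tuple(int(a) for a in u),1,(0,0,255),-1)
for u in f(pts([.5213,-.2735,-.1592],SQ,.13)): cv2.circle(im,tuple(int(a) for a in u),2,(0,255,0),-1)
cv2.imwrite('pics/o2.png',im)
E
```

```text
[ 0.52140261 -0.27695188  0.17619038] 0.15306199511620008 [ 1.0471957   0.10450337 -3.8509112 ]
-8.908209245486054
holes pred(top rim) [[145, 232], [429, 313], [512, 197], [235, 121]]
corner pred [[104, 240], [446, 339], [551, 189], [220, 98]]
```

View pics/o2.png

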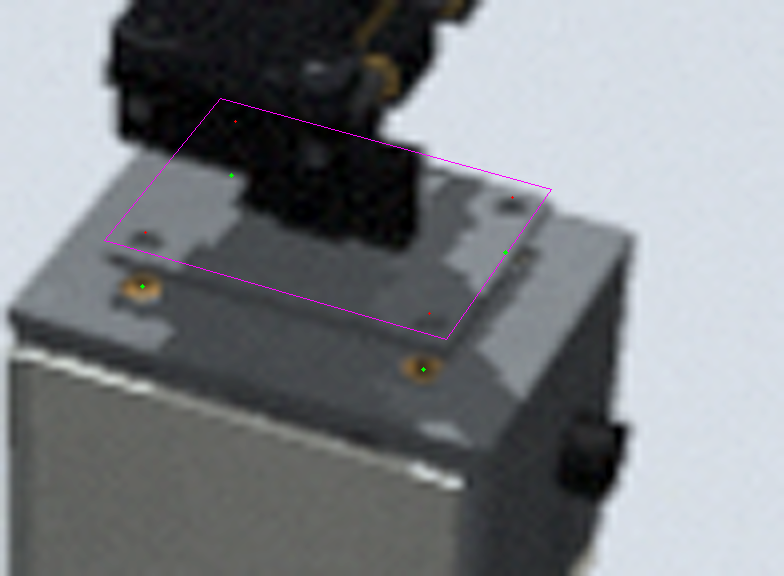

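Holes measured in the crop: (147,238), (432,321), (511,205), against predictions about 7 px (under 1 raw px) higher. I'll fit these in both cameras against the threads.

```bash
python3 - <<'E'
from h import *
c=eyes.capture('side'); t=eyes.capture('top'); s=bot.read_state(); p=np.array(s['position']); print(p)
o=np.array([[147,238],[432,321],[511,205]])/8-.5+[320,75]
for z in(.1485,.1495,.1505):
    q,r=fit([c],[o],SQ,z,[*p[:2],-.157]); print('side',z,q.round(4),np.rad2deg(q[2]).round(2),r.round(1).tolist())
print('netside',[x.round(1).tolist() for x in spots('side','cover_hole0',.2)], o.round(1).tolist())
o=spots('top','cover_hole0',.2); print('top spots',[x.round(1).tolist() for x in o],'pred holes',proj(t,pts([p[0],p[1],-.157],SQ,.1495)).round(1).tolist(),'threads',proj(t,pts([.523,-.2768,-.1578],SQ,.13)).round(1).tolist())
x0,y0,S=405,155,9
im=cv2.convertScaleAbs(cv2.resize(t['image'][y0:y0+65,x0:x0+75],None,fx=S,fy=S,interpolation=cv2.INTER_CUBIC),alpha=2.0)
f=lambda P:((proj(t,P)-[x0,y0]+.5)*S).round().astype(int)
K=np.array([[60,45],[-60,45],[-60,-45],[60,-45]])/1000
cv2.polylines(im,[f(pts([p[0],p[1],-.157],K,.1495))],True,(255,0,255),1)
for u in f(pts([p[0],p[1],-.157],SQ,.1495)): cv2.circle(im,tuple(int(a) for a in u),2,(0,0,255),-1)
for u in f(pts([.523,-.2768,-.1578],SQ,.13)): cv2.circle(im,tuple(int(a) for a in u),2,(0,255,0),-1)
cv2.imwrite('pics/o3.png',im)
E
```

```text
[ 0.52139428 -0.27704079  0.17638396]
side 0.1485 [ 0.5203 -0.2744 -0.1525] -8.74 [[-0.1, 0.2], [-0.1, -0.1], [0.2, -0.1]]
side 0.1495 [ 0.52   -0.2731 -0.1525] -8.74 [[-0.1, 0.2], [-0.1, -0.0], [0.2, -0.1]]
side 0.1505 [ 0.5197 -0.2717 -0.1525] -8.74 [[-0.1, 0.2], [-0.1, -0.0], [0.3, -0.1]]
netside [[401.2, 331.6], [337.7, 105.0], [350.5, 93.4], [386.1, 103.5], [372.4, 344.5], [374.5, 117.9]] [[337.9, 104.2], [373.5, 114.6], [383.4, 100.1]]
top spots [[433.7, 178.7], [451.5, 218.6], [260.6, 276.0], [222.0, 282.4], [428.8, 212.5], [245.3, 262.0]] pred holes [[431.8, 177.4], [427.1, 212.6], [451.5, 216.4], [456.1, 181.3]] threads [[429.7, 177.7], [425.0, 212.2], [449.0, 215.9], [453.5, 181.5]]
```

View pics/o3.png

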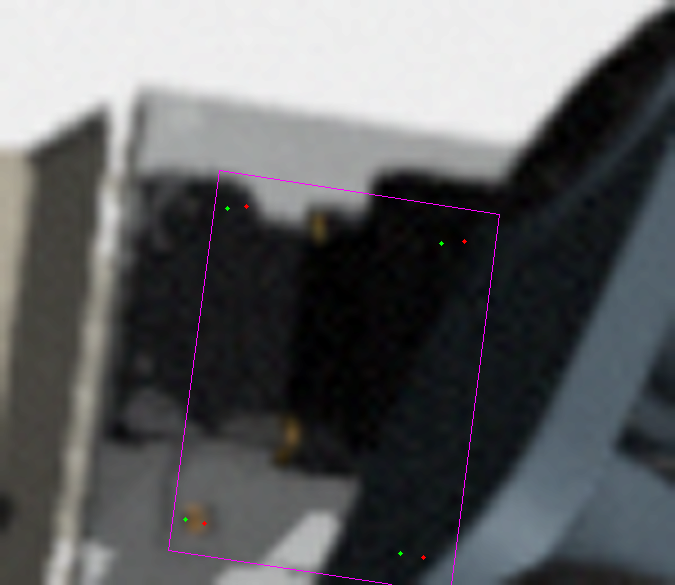

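The brass ring shows through plate hole 1 at crop (196,517). The top camera puts the plate about 2.4 mm too far to +y and the side camera about 0.4 mm. The door's white edge runs parallel to the housing edge (slopes 0.136 and 0.137), so it is shut. Last trim: 1.2 mm towards −y and 3 mm down.

{"method": "arm_command", "body": {"translation": [[-0.01,0.02,0.01],[-0.01,0.04,0.015],[-0.01,0.04,0.015],[-0.01,0.04,0.015],[-0.01,0.04,0.015]], "rotation": [[0,0.003,0],[0,0.003,0],[0,0.003,0],[0,0.003,0],[0,0.003,0]], "grip": [1,1,1,1,1]}}

```text
time_s: 20.9
position: [0.5216, -0.2781, 0.1725]
tcp_rot: [[-0.987, -0.0, -0.158], [0.158, 0.0, -0.987], [0.0, -1.0, -0.0]]
force: [0.5, 0.6, -3.3]
opening: 0.161
```

{"method": "arm_command", "body": {"translation": [[0,0,0],[0,0,0],[0,0,0],[0,0,0],[0,0,0]], "rotation": [[0,0,0],[0,0,0],[0,0,0],[0,0,0],[0,0,0]], "grip": [1,1,1,1,1]}}

```text
time_s: 21.4
position: [0.5217, -0.2781, 0.1726]
tcp_rot: [[-0.987, 0.0, -0.158], [0.158, -0.0, -0.987], [-0.0, -1.0, 0.0]]
force: [-0.0, -0.2, -2.7]
opening: 0.161
```

```bash
python3 - <<'E'
from h import *
c=eyes.capture('side'); t=eyes.capture('top'); s=bot.read_state(); p=np.array(s['position']); print(p,s['opening'],s['force'])
a=cv2.resize(c['image'][75:137,320:390],None,fx=5.6,fy=5.6,interpolation=cv2.INTER_CUBIC)
b=cv2.resize(t['image'][165:225,405:475],None,fx=5.6,fy=5.6,interpolation=cv2.INTER_CUBIC)
im=np.zeros((347,784,3),np.uint8); im[:a.shape[0],:392]=cv2.convertScaleAbs(a,alpha=1.3)[:347]; im[:b.shape[0],392:784]=cv2.convertScaleAbs(b,alpha=2)
cv2.imwrite('pics/o4.png',im)
q=[p[0]-.0014,p[1]+.0039,-.1545]; print('pred side holes',((proj(c,pts(q,SQ,p[2]-.0267))-[320,75]+.5)*5.6).round().tolist())
E
```

```text
[ 0.52166001 -0.27802923  0.17255374] 0.15976845446852564 [ 0.45460919 -0.50376777 -2.58095874]
pred side holes [[102.0, 172.0], [301.0, 230.0], [359.0, 148.0], [165.0, 95.0]]
```

View pics/o4.png

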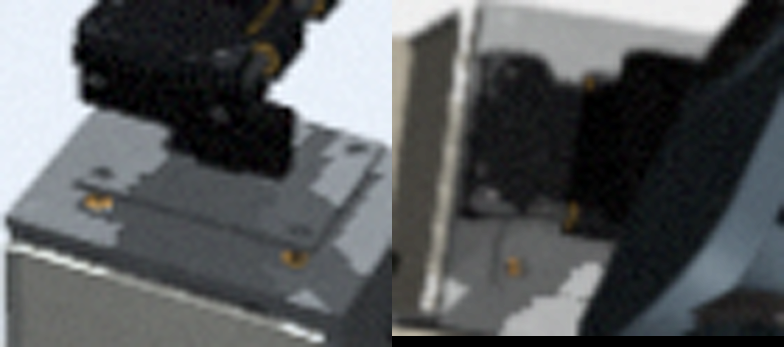

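The holes are at crop (102,172), (302,231), (357,148), exactly as predicted. The brass ring is still visible through hole 1 in the top view at (513,267). The force reading is only the plate's weight, so I'm handing in.

```bash
python3 -c "
from rig import bot
print(bot.hand_in()); s=bot.read_state(); print(s['time_s'],s['position'],s['opening'],s['force'])"
```

```text
the job is handed in; nothing more can be done
None
the job is handed in; nothing more can be done
```

I shut the side door, then picked up the grey cover plate by its bar. I handed in at about 21.5 s of the 58 s with the plate held level, about 11 mm above the flange. No verdict was reported.

- **Door:** the push read about 5 N at its highest, below the roughly 10 N catch force you quoted, and then fell to nearly nothing. In both cameras the door sits flush, with its edge parallel to the housing (slopes 0.136 and 0.137).
- **Cover:** the fingers closed to the bar's 14 mm width and the force reading showed only the plate's weight. The tool pointed straight down and held still.
- **Hole alignment:** before the last 1.2 mm trim, the side camera put the plate about 1.3 mm off in x and 0.4 mm in y. The top camera put it about 0.4 mm off in x and 2.4 mm in y. I split the difference, so I expect about 1 to 2 mm of error against the 5 mm limit.
- **After the trim:** the visible holes in the side view matched the prediction within about a pixel, and the brass ring showed through one plate hole in the top view.
- **Disagreements:** the two cameras also placed the housing about 3.7 mm apart, so I compared plate and threads within each picture. The side camera could not see the fourth hole, and the networks' hole points over the housing were too rough to use.
- **Bystanders:** nothing I did went near the lap disc, box, bottle or blue plate, but I took no final picture to check them.

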